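# Index the widest bearing cup and swing the depth gauge over it

## Task

Push the turntable round by its bars with a fingertip until the widest of the three bearing cups stands squarely on the line from the turntable's centre to the gauge post, where the depth gauge will stand over its middle. Only then push the gauge arm round to its stop, so that the gauge stands over the middle of that cup. Only push: do not touch or lift the cups, and leave the tools beside the fixture alone.

Things in the scene. Friction and masses are not known exactly. Their poses are not given: they have to be found in the camera images.
- base: grey fixture plate fixed to the bench, 170 (x) x 315 (y) x 10 mm thick. Origin on the bench top under the turntable's axis; z up; +y points from the turntable's axis to the gauge post. The plate reaches from y = -105 to +210 mm and x = -85 to +85 mm. Fixed; place and yaw vary. Overhead, a tool shelf's front edge hangs 0.53 m above the bench at world x = 0.67, left of world y = -0.16.
- turntable: aluminium disc, 196 mm across, on a vertical bearing; turns either way, with light friction (about 2 N at a bar's end), and stays where it is left. Origin on the axis at the disc's underside, 22 mm above the bench. Three rubber pads, tops 44 mm above the bench, lie at radius 58 mm, at 30, 150 and 270 degrees about z from its x axis; a loose cup stands on each, in any order.
- bar (a point): middle of the bare part of one push bar, 118 mm from the turntable's axis along the turntable's x axis. Six equal steel bars, 10 mm thick, stick out level from the rim every 60 degrees, centre line 33 mm above the bench, bare from radius 98 to 132 mm, with a 16 mm black ball at 140 mm.
- station (a point): the gauging place: the point at pad height (44 mm above the bench), 58 mm from the turntable's axis towards the gauge post, over which the gauge's plunger stands when the arm is at its stop
- pivot (a point): the gauge arm's hinge axis on top of the 22 mm thick steel post, 178 mm from the turntable's axis, 97 mm above the bench
- gauge_bar (a point): middle of the gauge arm's bare bar, 60 mm from the pivot, 97 mm above the bench. The bar is 12 mm wide and 14 mm high (90 to 104 mm above the bench), and bare from 16 to 96 mm from the pivot.
- plunger (a point): lower end of the gauge's plunger, on the gauge's axis, 120 mm from the pivot, 81 mm above the bench (at least 7 mm above every cup). The dial on top is 44 mm across and reaches 119 mm above the bench.
- gauge_arm (a joint): swing of the gauge arm about its vertical post, rad: 0 = swung right out, 2.5 = at its stop, pointing straight at the turntable's axis with the gauge over the gauging place. It grows anticlockwise seen from above. Starts between 0.1 and 0.7; light friction (under 2 N at the middle of the bar); stays where it is left.
- cup_a: the widest bearing cup: turned light-grey metal ring with a flange, 74 mm across, 28 mm high, loose. Origin at the centre of its underside.
- cup_b: the middle bearing cup, light metal, 63 mm across, 30 mm high, loose. Origin at the centre of its underside.
- cup_c: the smallest bearing cup, dark, 54 mm across, 20 mm high, loose. Origin at the centre of its underside.
- spanner_13: spanner, 187 mm long, 8 mm thick, lying on the bench on the side away from the gauge post; leave alone. Origin at its middle.
- bolt_0: bolt standing on its head, 36 mm high, 14 mm wide, on the bench beyond the gauge post; leave alone. Origin under its middle.
- marker_a: marker pen, 135 mm long, 16 mm thick, lying on the bench on the gauge post's outer side; leave alone. Origin at its middle, underneath.
There are look-alikes about, which are no part of the job. What is shaped like the cup_c but blue or yellow is not meant.

How it is judged (in metres and radians):
On the way:
1. the widest cup stands still at the gauging place, with the gauge arm still swung out (horizontal distance between cup_a and station below 0.008 m and angular speed of turntable below 0.1 rad/s and value of joint gauge_arm below 1.5 rad), for 0.3 s.
At the end, for the whole second after the job is handed in: The widest cup is within 8 mm of the gauging place, the gauge arm at its stop (above 2.42 of 2.5 rad) with the plunger within 12 mm of that cup's centre, all at rest, all three cups on the turntable, the spanner, bolt and marker within 20 mm of their start (horizontal distance between cup_a and station below 0.008 m and value of joint gauge_arm above 2.42 rad and horizontal distance between plunger and cup_a below 0.012 m and angular speed of turntable below 0.1 rad/s and linear speed of cup_a below 0.02 m/s and height (world z) of each of cup_a, cup_b, cup_c above 0.04 m and distance of each of spanner_13, bolt_0, marker_a from where it was at the start of the episode below 0.02 m); the robot touches nothing.
It fails at once if a cup is lifted or tipped (height (world z) of any of cup_a, cup_b, cup_c above 0.055 m or angle between any of cup_a, cup_b, cup_c's own z axis and vertical above 0.2 rad).
It fails at once if a cup is shifted on or pushed off its pad (horizontal distance between any of cup_a, cup_b, cup_c and turntable above 0.07 m or horizontal distance between any of cup_a, cup_b, cup_c and turntable below 0.046 m).
It fails at once if a cup is touched by the robot (contact force between any of cup_a, cup_b, cup_c and the fingers above 1 N or contact force between any of cup_a, cup_b, cup_c and the arm above 1 N).
It fails at once if the spanner, bolt or marker beside the fixture is disturbed (distance of any of spanner_13, bolt_0, marker_a from where it was at the start of the episode above 0.02 m).
It fails at once if the gauge arm is swung in over the turntable while the widest cup is not at the gauging place (value of joint gauge_arm above 1.5 rad and horizontal distance between cup_a and station above 0.012 m).
It also fails if it takes over 72 s, if anything falls off the work surface, if the arm or the gripper's body presses on something with over 40 N, if the wrist force passes 120 N, or if a joint passes its speed limit or range.

## Robot

A 6-joint arm with a two-finger parallel gripper is mounted at the origin on a cart in front of the work surface, level with it; the furniture and walls round the work are solid. World frame = base frame: x ahead of the robot, y to its left, z up, the work surface at z = 0. Lengths are in mm, angles in rad, forces in N, time in s.
With the tool pointing down it reaches from about 350 to 725 mm from the base axis. Payload 6 kg.
Tool frame: the origin (TCP) lies on the centre line of the jaws, within the pads' length; the fingertips stand 22 mm ahead of it and the grasp point (between the pads) lies 3 mm ahead of it (tip_extent is the distance from the TCP to the fingertips, in mm); z points along the fingers, y is the line along which they close (so a half turn about z gives the same grasp; the last joint's range is limited). The gripper opens to 85 mm and grips with 20 to 120 N. Pads are 22 mm wide; open, the fingers measure 114 mm over their backs; the gripper's body (76 mm by 85 mm) begins 54 mm behind the grasp point. The pads swing forward as they close: fully open they stand 13 mm farther back than shut.
Start: joints at [1.593, 0.04, 0.085, 0, -1.615, -0.334], TCP at [184.037, 571.053, 215.461] pointing down, gripper open.
Joint ranges: [-2.56, 2.56], [-1.29, 2.01], [-1.08, 1.49], [-3.29, 1.98], [-2.81, -0.18], [-2.99, 2.99]. Speed limits (rad/s): [2.57, 2.57, 3.01, 3.14, 3.14, 3.14].

## Interface

Orientations are given as a unit quaternion [w, x, y, z].
In Python, from bench import * gives the robot as it stands.
- The arm moves only by the shell command python3 -m creep 'ROWS' [OPENING] [FORCE]. ROWS is text: rows parted by semicolons, each of 4 numbers parted by spaces: the shift along the tool's x, y, z in mm, then the turn about the tool's z in degrees. A call has exactly 8 rows; each row is the pose to reach, as a shift and turn from the pose commanded when the call began, along the tool's axes at that moment; what a row does not reach only later rows make up. A row lasts 1/10 s, in which the tool goes at most 50 mm and 8.59 degrees, less where a joint would pass 70% of its speed; a pose out of reach is approached as far as the arm can. A call with a gripper value outside its range is refused whole. OPENING is the closure, from 0 (fully open) to 1 (shut), set as the call begins (- or left out, the last holds). The fingers move at their own pace and stop on an object; FORCE is the grip in N (left out, the last holds). Time passes only in rows, so rows that repeat a pose let the fingers close, or fill a call up. It gives the time, the measured TCP pose, the force, the opening and the grip force at its end, in the units of the state.
- read_state(): the state, without advancing time (a new reading comes with each control period).
- camera(name): name is "scene" or "top"; returns the picture (420x560x3 uint8, red, green, blue); there is no depth.
- camera_model(name): a dict with "fx", "fy", "cx", "cy" (pixels), "dist_coeffs" ([k1, k2, p1, p2, k3] as OpenCV has them; the pictures are not rectified), "rvec" (rotation vector, rad) and "tvec" (3), from world to camera coordinates, as OpenCV has them. Camera axes: x right, y down, z forward; pixel columns grow to the right and rows downward; lengths in mm; the calibration is good to about 2 mm. A picture is of the moment at which its call begins. camera_model takes no time and is no camera call.
- hand_in(): hands the job in; it is judged then, once.
The state is a dict: "time_s": time; "q": joint angles; "joint_velocities": joint speeds; "joint_torque": joint torques, N m; "eef_pos": TCP position; "eef_rot": TCP orientation; "contact_force": force on the tool from outside, world axes, zero at the start; "ft_torque": the same for the moment, N m; "finger_gap": finger opening in mm; "grip_force": force on a finger pad.
Only numpy, scipy, OpenCV 4.12 (cv2) and the standard library are available. Lean on these libraries where they do the work, as an engineer would, in place of code of your own. Each camera call takes 0.05 s, during which the arm holds its last target. There are 200 camera calls.

## Working session

There is one attempt and no reset: what is moved stays moved. The work goes in short steps, Python scripts to look and compute and a shell command to move; the robot and the scene stay as the last step left them, time stands still between calls to the robot, and variables do not carry over. Pictures are saved under pics/ and viewed, at most 10 in all, crops included, and the job is handed in when it is done.

```bash
mkdir -p pics; cat > h.py <<'E'
from bench import *
import numpy as np, cv2
def cm(n):
    m=camera_model(n); K=np.array([[m['fx'],0,m['cx']],[0,m['fy'],m['cy']],[0,0,1.]])
    return K,np.array(m['dist_coeffs'],float),np.array(m['rvec'],float).reshape(3,1),np.array(m['tvec'],float).reshape(3,1)
def ray(n,px,z):
    K,d,r,t=cm(n); R=cv2.Rodrigues(r)[0]
    u=cv2.undistortPoints(np.array(px,float).reshape(-1,1,2),K,d).reshape(-1,2)
    D=np.c_[u,np.ones(len(u))]@R; C=(-R.T@t).ravel()
    s=(z-C[2])/D[:,2]; return C+D*s[:,None]
def proj(n,P):
    K,d,r,t=cm(n); return cv2.projectPoints(np.array(P,float).reshape(-1,1,3),r,t,K,d)[0].reshape(-1,2)
def snap(n,f):
    im=camera(n); cv2.imwrite(f'pics/{f}.png',im[:,:,::-1]); return im
E
python3 - <<'E'
from h import *
for n in('top','scene'):
    snap(n,n+'0'); K,d,r,t=cm(n); print(n,K[0,0],d,(-cv2.Rodrigues(r)[0].T@t).ravel())
print(read_state())
E
```

```text
top 410.59557868840494 [0.0213434 0.        0.        0.        0.       ] [ 376.08997444  -64.36547564 1086.75548538]
scene 431.2125106977099 [-0.11052936  0.          0.          0.          0.        ] [  39.37684157 -816.51962052  655.30441138]
{'time_s': 0.1, 'q': array([ 1.59272539e+00,  4.07626045e-02,  8.38905009e-02, -4.36015598e-04,
       -1.61553105e+00, -3.33674696e-01]), 'joint_velocities': array([ 0.00024557, -0.00108005,  0.00282473, -0.00110462, -0.00178177,
       -0.00285744]), 'joint_torque': array([-4.61118791e-03, -3.69338357e+01,  3.48280013e+01,  6.95202112e+00,
       -4.59033967e-03,  1.98380576e-06]), 'eef_pos': array([183.87071563, 570.77380401, 214.55606684]), 'eef_rot': array([ 8.29269115e-04,  9.87877553e-01, -1.55232880e-01, -7.22667990e-05]), 'contact_force': array([0.15524269, 0.10853068, 0.41024868]), 'ft_torque': array([-0.03250671, -0.05549642,  0.00019875]), 'grip_force': 0.0, 'finger_gap': 85.48925495877866}
```

View pics/top0.png

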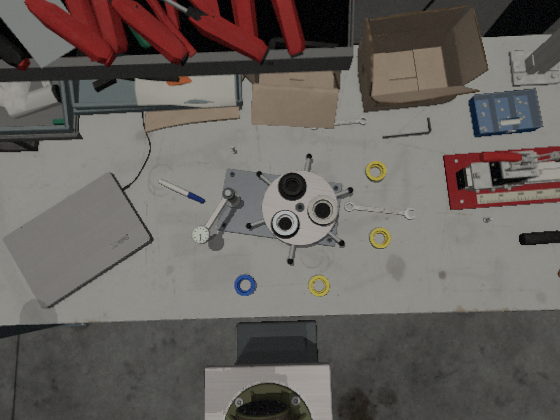

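View pics/scene0.png

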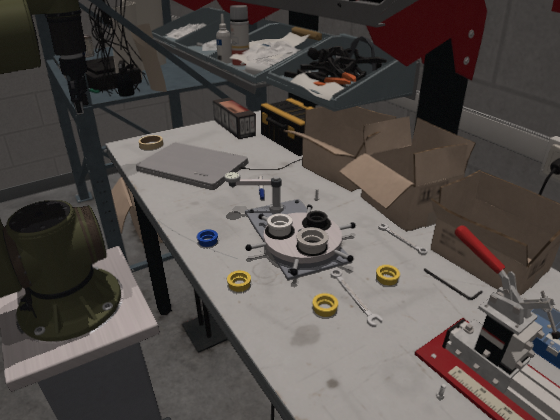

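```bash
python3 - <<'E'
from h import *
t=cv2.imread('pics/top0.png'); s=cv2.imread('pics/scene0.png')
a=cv2.resize(t[145:275,180:365],None,fx=4,fy=4,interpolation=cv2.INTER_CUBIC)
cv2.imwrite('pics/crop0.png',a)
g=cv2.cvtColor(t,cv2.COLOR_BGR2GRAY)
# balls
B=[]
for p in [(309,157),(260,174),(249,226),(291,261),(342,243),(351,190)]:
    x,y=p; w=g[y-6:y+7,x-6:x+7].astype(int); m=(w<50); yy,xx=np.nonzero(m); c=(x-6+xx.mean(),y-6+yy.mean()); B.append(c); print(p,np.round(c,1),m.sum())
W=ray('top',B,33)[:,:2]; c=W.mean(0); d=W-c
print(np.round(W,1)); print('centre',c.round(1),'r',np.linalg.norm(d,axis=1).round(1),'ang',(np.degrees(np.arctan2(d[:,1],d[:,0]))%60).round(1))
print('disc/cups px per mm', 410.6/1013)
for n,p in (('post',(229,193)),('dial',(201,235))): print(n,ray('top',[p],119 if n=='dial' else 104).round(1))
E
```

```text
(309, 157) [308.9 155.8] 18
(260, 174) [258.6 173.6] 21
(249, 226) [248.6 225.6] 25
(291, 261) [290.  260.8] 23
(342, 243) [341.1 242.8] 26
(351, 190) [350.1 189.7] 21
[[ 685.9 -127.5]
 [ 642.5    6.9]
 [ 505.3   35.9]
 [ 411.5  -68.3]
 [ 453.5 -200.4]
 [ 590.9 -230.9]]
centre [548.3 -97.4] r [140.9 140.6 140.  139.8 140.  140.1] ang [47.7 47.9 47.9 48.  47.4 47.7]
disc/cups px per mm 0.4053307008884502
post [[578.4  75.5 104. ]]
dial [[476.  141.1 119. ]]
```

View pics/crop0.png

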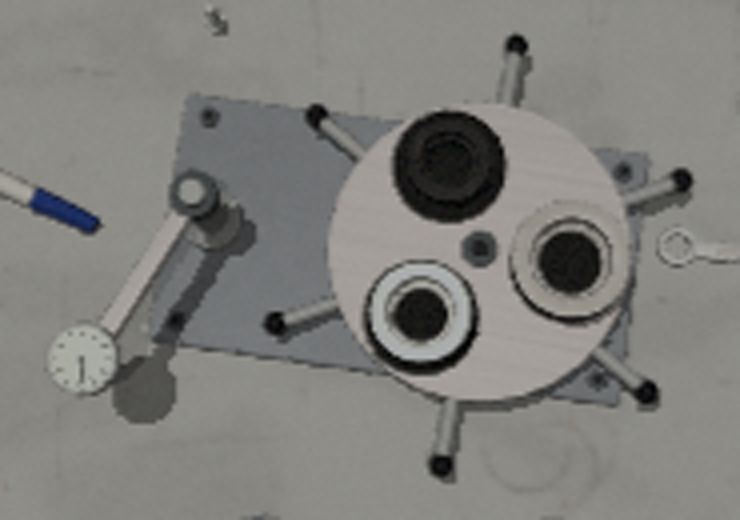

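The crop shows the turntable centred near crop (480,248). There are three candidate cups:
- **Crop (570,260):** light with a flange, about 125 px across, or roughly 76 mm.
- **Crop (420,315):** light, about 100–113 px, or roughly 63–68 mm.
- **Crop (448,165):** dark.

The first is the widest, so it is cup_a, and the scene view at (313,239) agrees. The blue and yellow rings on the bench are look-alikes. I'll now measure the fixture's yaw and work out the approach.

```bash
cat >> h.py <<'E'
from scipy.spatial.transform import Rotation as Ro
C=np.array([548.3,-97.4])
def goto(P,yaw):   # tool-frame shift from measured pose + turn (tool pointing down)
    s=read_state(); q=s['eef_rot']; R=Ro.from_quat([q[1],q[2],q[3],q[0]]).as_matrix()
    y=np.degrees(np.arctan2(R[1,0],R[0,0])); print('eef',s['eef_pos'].round(1),'yaw',round(y,1),'shift',(R.T@(np.array(P)-s['eef_pos'])).round(1),'turn',round(-(yaw-y),1))
E
python3 - <<'E'
from h import *
def cr(L): return [(180+(x+.5)/4-.5,145+(y+.5)/4-.5) for x,y in L]
E=ray('top',cr([(190,95),(648,155),(617,405),(150,343)]),10)[:,:2]
print('corners',E.round(1).tolist())
for i,j in((1,0),(2,3),(3,0),(2,1)):
    d=E[j]-E[i]; print('edge',np.linalg.norm(d).round(1),np.degrees(np.arctan2(d[1],d[0])).round(2))
p=ray('top',cr([(195,191)]),107)[0,:2]-C; print('pivot',np.linalg.norm(p),np.degrees(np.arctan2(p[1],p[0])))
for n,c,z in (('right',(570,260),72),('left',(420,313),74),('dark',(449,160),64)):
    p=ray('top',cr([c]),z)[0,:2]-C; print(n,np.linalg.norm(p),np.degrees(np.arctan2(p[1],p[0])))
for n,a,z in(('right',[(510,260),(635,260)],54),('left',[(366,315),(478,315)],54)):
    print(n,'width',np.ptp(ray('top',cr(a),z)[:,1]))
b=np.radians(167.75); r=np.array([np.cos(b),np.sin(b)]); t=np.array([-r[1],r[0]])
goto([*(C+115*r-28*t),130],167.75-360)
E
```

```text
corners [[665.7, 93.1], [613.7, -212.9], [447.6, -184.2], [498.2, 121.5]]
edge 310.4 80.35
edge 309.9 80.61
edge 169.9 -9.63
edge 168.5 -9.81
pivot 176.72243757298023 79.85704228827258
right 56.73738483326003 -103.77390469248841
left 59.15941486905746 138.11547878076811
dark 57.513737918520995 18.296433590840003
right width 79.14957217278359
left width 70.91587053729863
eef [183.9 570.8 214.6] yaw -17.9 shift [434.6 507.4  85.4] turn 174.4
```

```bash
python3 -m creep '20 24 0 8; 40 48 0 16; 60 72 0 24; 80 96 0 32; 100 120 0 40; 120 144 0 48; 140 168 0 56; 160 192 0 64' 1 30; python3 -c "
from h import *
b=np.radians(167.75); r=np.array([np.cos(b),np.sin(b)]); t=np.array([-r[1],r[0]])
goto([*(C+115*r-28*t),130],167.75-360)"
```

```text
time_s: 0.9
eef_pos: [277.6, 337.9, 215.1]
eef_rot: [0.0, 0.754, -0.657, 0.0]
contact_force: [1.2, -0.0, -0.3]
finger_gap: -0.1
grip_force: 0.0
eef [277.6 337.9 215.1] yaw -82.2 shift [ 402.3 -110.6   85.2] turn 110.1
```

```bash
python3 -m creep '32 -8 0 8; 64 -17 0 16; 96 -26 0 24; 128 -35 0 32; 160 -44 0 40; 192 -52 0 48; 224 -61 0 56; 256 -70 0 64'; python3 -c "
from h import *
b=np.radians(167.75); r=np.array([np.cos(b),np.sin(b)]); t=np.array([-r[1],r[0]])
goto([*(C+115*r-28*t),130],167.75-360)"
```

```text
time_s: 1.7
eef_pos: [383.1, 94.4, 215.4]
eef_rot: [0.0, -0.291, 0.957, 0.0]
contact_force: [1.2, 0.3, -0.5]
finger_gap: -0.2
grip_force: 0.0
eef [383.1  94.4 215.4] yaw -146.2 shift [  29.2 -149.1   85.3] turn 46.1
```

```bash
python3 -m creep '5 -25 14 8; 10 -50 28 16; 15 -75 42 24; 20 -100 56 32; 25 -125 70 40; 29 -149 85 46; 29 -149 85 46; 29 -149 85 46'; python3 -c "
from h import *
b=np.radians(167.75); r=np.array([np.cos(b),np.sin(b)]); t=np.array([-r[1],r[0]])
goto([*(C+115*r-28*t),42],167.75-360)
snap('top','t1');a=cv2.imread('pics/t1.png')[145:275,180:365];cv2.imwrite('pics/c1.png',cv2.resize(a,None,fx=4,fy=4,interpolation=2))"
```

```text
time_s: 2.5
eef_pos: [442.2, -44.4, 130.0]
eef_rot: [-0.001, 0.104, 0.995, -0.0]
contact_force: [-0.7, 0.5, 1.1]
finger_gap: 0.1
grip_force: 0.0
eef [442.2 -44.4 130. ] yaw 168.1 shift [-0.  -1.3 88. ] turn 360.4
```

View pics/c1.png

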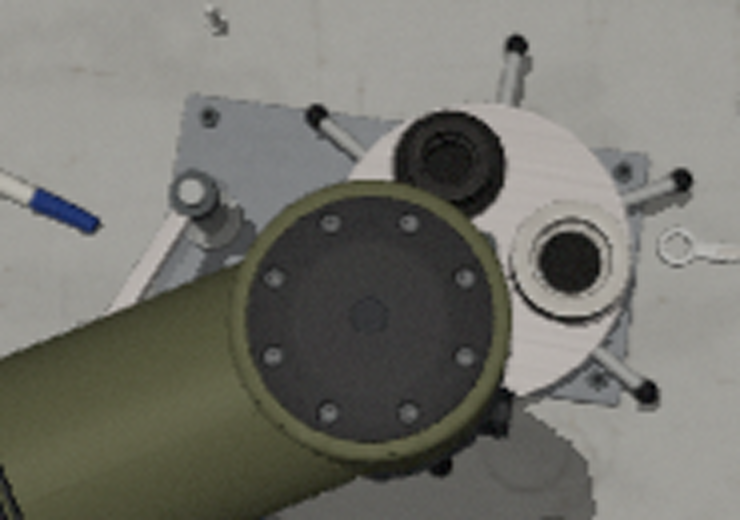

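The arm hides the bar, but its ball still shows at crop (440,463), just right of the finger's place, as planned. Going down.

```bash
python3 -m creep '0 0 18 0; 0 0 36 0; 0 0 54 0; 0 0 70 0; 0 0 80 0; 0 0 88 0; 0 0 88 0; 0 0 88 0'; python3 - <<'E'
from h import *
goto([442.0,-45.6,42],168)
x,y=115,28
for k in range(9):
    f=np.radians(4*k); print(k,round(x*np.cos(f)+y*np.sin(f)-x),round(-x*np.sin(f)+y*np.cos(f)-y),-4*k)
E
```

```text
time_s: 3.35
eef_pos: [443.0, -43.7, 43.3]
eef_rot: [0.001, 0.103, 0.995, -0.0]
contact_force: [-0.4, 0.2, 0.0]
finger_gap: 0.0
grip_force: 0.0
eef [443.  -43.7  43.3] yaw 168.2 shift [ 0.6 -2.   1.3] turn 0.2
0 0 0 0
1 2 -8 -4
2 3 -16 -8
3 3 -25 -12
4 3 -33 -16
5 3 -41 -20
6 1 -49 -24
7 0 -57 -28
8 -3 -65 -32
```

```bash
python3 -m creep '2 -8 0 -4; 3 -16 0 -8; 3 -25 0 -12; 3 -33 0 -16; 3 -41 0 -20; 1 -49 0 -24; 0 -57 0 -28; -3 -65 0 -32'; python3 -c "
from h import *
s=read_state();p=s['eef_pos'][:2]-C;a=np.arctan2(p[1],p[0]);print(np.hypot(*p),np.degrees(a));goto([0,0,0],0)"
```

```text
time_s: 4.15
eef_pos: [432.7, -108.4, 43.7]
eef_rot: [0.001, -0.176, 0.984, -0.0]
contact_force: [0.4, -0.0, 1.1]
finger_gap: -0.0
grip_force: 0.0
116.14372840666854 -174.5418022053215
eef [ 432.7 -108.4   43.7] yaw -159.7 shift [368.2 251.9  42.9] turn -159.7
```

```bash
python3 -m creep '2 -8 0 -4; 3 -16 0 -8; 3 -25 0 -12; 3 -33 0 -16; 3 -41 0 -20; 1 -49 0 -24; 0 -57 0 -28; -3 -65 0 -32'; python3 -c "
from h import *
s=read_state();p=s['eef_pos'][:2]-C;a=np.arctan2(p[1],p[0]);print(np.hypot(*p),np.degrees(a));goto([0,0,0],0)
a=snap('top','t2')[145:275,180:365,::-1];b=snap('scene','s2')[170:300,200:385,::-1];cv2.imwrite('pics/c2.png',cv2.resize(np.vstack([a,b]),None,fx=2.3,fy=2.3,interpolation=2))"
```

```text
time_s: 4.95
eef_pos: [458.1, -168.6, 43.6]
eef_rot: [0.001, -0.441, 0.898, -0.0]
contact_force: [-0.2, 0.1, 0.0]
finger_gap: 0.1
grip_force: 0.0
114.92563406836459 -141.7440633584512
eef [ 458.1 -168.6   43.6] yaw -127.7 shift [146.8 465.6  42.8] turn -127.7
```

View pics/c2.png

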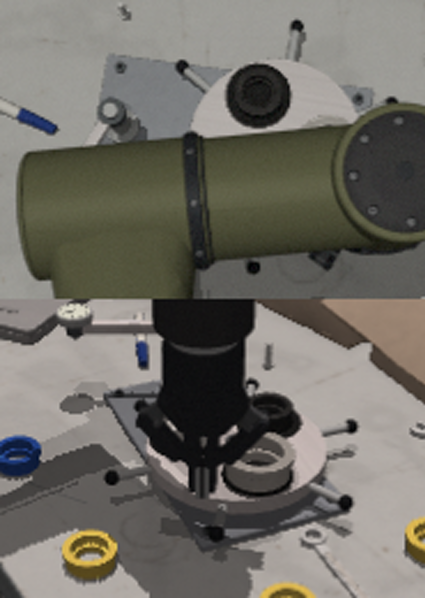

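```bash
python3 - <<'E'
from h import *
p=read_state()['eef_pos']; 
for z in (0,22,40,60,80): print(z,proj('scene',[[p[0],p[1],z]]).round(1))
im=cv2.imread('pics/s2.png')[190:290,235:375]; cv2.imwrite('pics/c3.png',cv2.resize(im,None,fx=5,fy=5,interpolation=2))
for k in range(6):
    a=np.radians(47.75+60*k); print(k,proj('scene',[[C[0]+140*np.cos(a),C[1]+140*np.sin(a),33]]).round(1))
E
```

```text
0 [[286.5 274.8]]
22 [[286.5 267.4]]
40 [[286.6 261.3]]
60 [[286.6 254.3]]
80 [[286.6 247.1]]
0 [[308.5 207.4]]
1 [[260.2 216.7]]
2 [[247.5 247.7]]
3 [[292.9 272. ]]
4 [[349.1 258.5]]
5 [[351.5 225.4]]
```

View pics/c3.png

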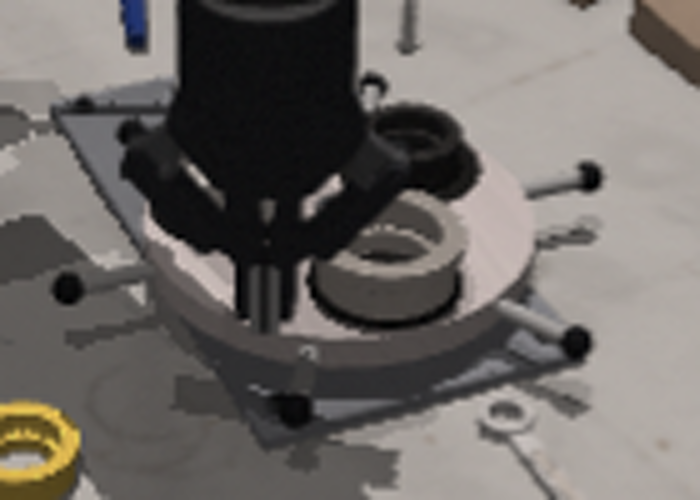

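The picture shows the table hasn't turned. The fingertip ends at scene (287,256), but a tip at z = 22 should be at row 267, so the true tip is at about z = 55 and passed over the bars. I'll back off a little, lower the finger and measure the tip row.

```bash
python3 -m creep '-2 8 0 4; -2 8 2 4; -2 8 4 4; -2 8 6 4; -2 8 8 4; -2 8 10 4; -2 8 10 4; -2 8 10 4'; python3 - <<'E'
from h import *
s=read_state();p=s['eef_pos'];print(p,s['contact_force'],s['ft_torque'],[k for k in s],s['q'].round(3))
g=cv2.cvtColor(snap('scene','s4'),cv2.COLOR_RGB2GRAY)
for z in (12,22,32,45,60): print(z,proj('scene',[[p[0],p[1],z]]).round(1))
x=int(round(proj('scene',[[p[0],p[1],30]])[0,0]))
print(x); print(g[240:285,x-8:x+9:2])
E
```

```text
time_s: 5.85
eef_pos: [452.2, -161.7, 32.5]
eef_rot: [-0.0, -0.408, 0.913, -0.0]
contact_force: [-0.8, -0.6, -0.0]
finger_gap: -0.0
grip_force: 0.0
[ 452.20780448 -161.70374643   32.47784639] [-0.81671013 -0.64515216 -0.0101218 ] [-0.00145375 -0.01252018 -0.04011953] ['time_s', 'q', 'joint_velocities', 'joint_torque', 'eef_pos', 'eef_rot', 'contact_force', 'ft_torque', 'grip_force', 'finger_gap'] [ 0.078 -0.235 -0.506  0.    -1.3   -0.809]
12 [[282.7 270. ]]
22 [[282.7 266.7]]
32 [[282.7 263.3]]
45 [[282.7 258.8]]
60 [[282.7 253.5]]
283
[[ 15  15  15  15  54  16  16  14  15]
 [ 15  16  17  15  28  15  15  15  15]
 [ 12  14  15  14  13  15  14  16  13]
 [ 45  16  16  17  13  15  15  13  16]
 [145  14  16  16  13  16  15  14  16]
 [158  77  16  13  12  15  14  16  90]
 [179  80  16  38  17  16  16  25 155]
 [186  80  20  60  27  56  16  27 160]
 [187  80  20  59  29  58  16  26 160]
 [183  79  21  59  28  59  15  24 160]
 [102  79  20  59  28  59  14  25 156]
 [ 77  44  21  61  29  59  16  24 154]
 [ 76  52  20  62  28  59  15  39 155]
 [ 77  52  18  61  30  59  15  56 157]
 [ 76  53  
[... 498 characters left out ...]
 64  64  65  48 105 107  48  48  47]
 [ 65  65 132  47  47 105  62  62  28]
 [ 65  65  84  55  47  47  44  20  11]
 [ 65  63  65  57  47  47  44  26  11]
 [ 64  63  64  62  46  47  44  26  12]
 [ 65  65  67  64  46  47  47  32  10]
 [ 86  91  85  66  54  49  46  48  13]
 [ 87  85  91  87  62  52  48  47  31]
 [ 86  89  93  91  63  52  65  49  63]
 [ 88  91  91  90  67  59  64  65  65]
 [ 88  93  91  91  90  87  57  60  54]
 [ 89  93  92  90  91  89  50  51  53]
 [ 90  92  92  90  90  92  60  57  62]
 [ 92  94  93  89  90  92  87  88  89]
 [ 92  93  92  89  93  92  90  90  91]
 [ 93  92  90  88  92  91  91  91  89]
 [ 91  91  91  89  93  92  92  92  92]
 [ 91  91  94  93  95  93  93  93  94]]
```

```bash
python3 -m creep '0 0 2 0; 0 0 4 0; 0 0 6 0; 0 0 8 0; 0 0 10 0; 0 0 12 0; 0 0 12 0; 0 0 12 0'; python3 - <<'E'
from h import *
s=read_state();p=s['eef_pos'];print(p,s['contact_force'])
g=cv2.cvtColor(snap('scene','s5'),cv2.COLOR_RGB2GRAY)
for z in (12,22,32,45,60): print(z,proj('scene',[[p[0],p[1],z]]).round(1))
print(g[252:275,275:293:2])
E
```

```text
time_s: 6.7
eef_pos: [452.2, -161.7, 20.5]
eef_rot: [-0.0, -0.408, 0.913, -0.0]
contact_force: [0.4, -0.5, -0.4]
finger_gap: -0.2
grip_force: 0.0
[ 452.23031283 -161.65584864   20.52795098] [ 0.36129609 -0.53725906 -0.43844802]
12 [[282.7 270. ]]
22 [[282.7 266.7]]
32 [[282.7 263.3]]
45 [[282.7 258.8]]
60 [[282.7 253.5]]
[[ 76  51  21  59  28  58  15  40 155]
 [ 75  53  20  60  28  60  14  41 157]
 [ 75  53  21  60  28  59  16  40 159]
 [ 76  53  24  60  27  60  15  38 159]
 [ 56  53  21  61  28  60  16  32 130]
 [ 49  41  21  60  28  60  16  29  76]
 [ 47  36  21  61  28  59  15  34  74]
 [ 45  44  20  61  30  59  12  41  75]
 [ 55  45  21  62  28  59  16  50  75]
 [ 65  48  48  61  29  60  15  67  73]
 [ 64  46  49  61  27  61  48  48  57]
 [ 88  54  49  56  27  62  47  47  47]
 [ 89  63  48  47  48  49  48  48  48]
 [ 62  63  47  48  48  47  48  47  48]
 [ 62  63  55  63 100  49  47  48  48]
 [ 64  63  62  47 105 106  47  47  47]
 [ 65  64  62  47  47  46  47  38  30]
 [ 65  64  66  55  46  47  45  19   9]
 [ 64  64  65  57  48  46  45  26  10]
 [ 64  63  64  63  46  46  45  26  10]
 [ 64  65  65  65  47  48  46  32   9]
 [ 82  71  65  65  53  48  47  47   9]
 [ 87  86  87  67  62  48  47  47  27]]
```

Tip is now at row 263, so z ≈ 32, which confirms the ~33 mm offset. I'll go 11 mm further down, to a tip height of about 21.

```bash
python3 -m creep '0 0 2 0; 0 0 4 0; 0 0 6 0; 0 0 8 0; 0 0 10 0; 0 0 11 0; 0 0 11 0; 0 0 11 0'; python3 -m creep '1 -5 0 -2; 2 -10 0 -5; 3 -16 0 -8; 3 -23 0 -11; 3 -29 0 -14; 3 -37 0 -18; 2 -45 0 -22; 1 -53 0 -26';python3 - <<'E'
from h import *
s=read_state();p=s['eef_pos'];print(p,s['contact_force'])
a=snap('scene','s6'); cv2.imwrite('pics/c6.png',cv2.resize(a[150:300,215:385,::-1],None,fx=4,fy=4,interpolation=2))
E
```

```text
time_s: 7.55
eef_pos: [452.2, -161.7, 9.6]
eef_rot: [-0.0, -0.408, 0.913, -0.0]
contact_force: [-0.6, -1.0, 0.3]
finger_gap: -0.2
grip_force: 0.0
time_s: 8.35
eef_pos: [491.0, -197.7, 9.6]
eef_rot: [-0.0, -0.604, 0.797, 0.0]
contact_force: [-1.1, 1.6, 1.7]
finger_gap: 0.3
grip_force: 1.1
[ 491.04617293 -197.70498345    9.55867224] [-1.05847073  1.60936802  1.66721321]
```

View pics/c6.png

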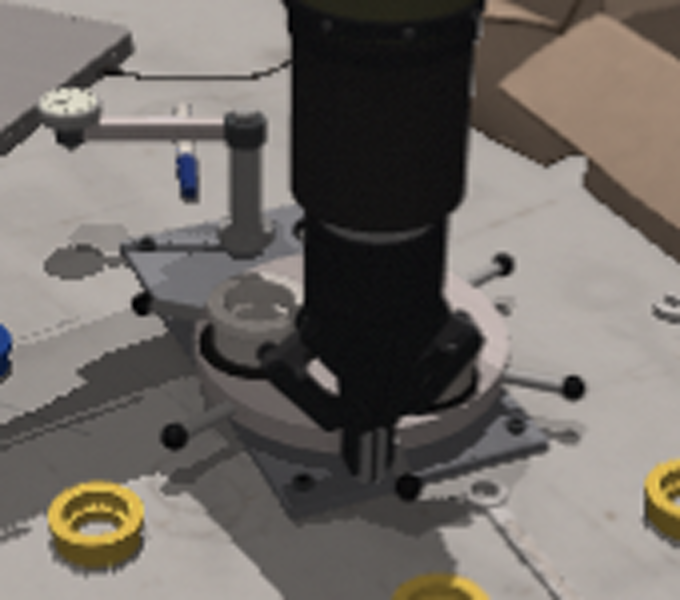

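```bash
cat >> h.py <<'E'
def balls(L,n='scene'):
    W=ray(n,L,33)[:,:2]-C; print('r',np.linalg.norm(W,axis=1).round(0),'ang',np.degrees(np.arctan2(W[:,1],W[:,0])).round(1),'mod60',(np.degrees(np.arctan2(W[:,1],W[:,0]))%60).round(1))
def fing():
    s=read_state();p=s['eef_pos'];d=p[:2]-C;q=s['eef_rot'];print('finger',p.round(1),'r',np.hypot(*d).round(1),'ang',np.degrees(np.arctan2(d[1],d[0])).round(1),'yaw',round(np.degrees(2*np.arctan2(q[2],q[1])),1),s['contact_force'].round(1))
E
python3 - <<'E'
from h import *
balls([(215+x/4,150+y/4) for x,y in[(175,435),(142,303),(503,265),(573,387),(408,487)]]); fing()
p=read_state()['eef_pos']
for z in(10,22,30):print(z,proj('scene',[[p[0],p[1],z]]).round(1)) 
g=cv2.cvtColor(cv2.imread('pics/s6.png'),cv2.COLOR_BGR2GRAY); print(g[260:278,300:318:2])
E
```

```text
r [137. 139. 142. 142. 140.] ang [-170.9  128.     8.1  -50.5 -110.2] mod60 [9.1 8.  8.1 9.5 9.8]
finger [ 491.8 -198.2    9.6] r 115.6 ang -119.2 yaw 254.5 [-0.1  0.   1.3]
10 [[305.8 273.4]]
22 [[306.  269.4]]
30 [[306.1 266.6]]
[[ 39  15  20  63  29  60  16 109  75]
 [ 35  16  22  62  29  59  14  59  73]
 [ 34  12  23  61  26  59  17  60  56]
 [ 30  14  24  63  25  60  17  59  50]
 [ 35  15  25  63  26  59  15  60  54]
 [ 44  15  23  63  28  57  23  60  57]
 [ 44  14  26  63  26  58  31  60  57]
 [ 46  25  26  63  28  59  45  60  57]
 [ 47  36  35  62  29  61  49  59  31]
 [ 47  47  54  61  28  59  49  35   8]
 [ 48  48  50  59  45  49  49  15  12]
 [ 49  48  47  48  50  51  50   9  12]
 [ 47  48  49  51  52  51  48  10  12]
 [ 49  50  51  50  51  52  56  28  10]
 [ 52  51  51  51  56  63  63  52  15]
 [ 51  50  54  58  64  64  63  62  42]
 [ 53  55  61  63  63  64  64  63  63]
 [ 63  60  63  63  63  64  64  62  63]]
```

```bash
python3 -m creep '2 -8 0 -4; 3 -16 0 -8; 3 -25 0 -12; 3 -33 0 -16; 3 -41 0 -20; 1 -49 0 -24; 0 -57 0 -28; -3 -65 0 -32'; python3 - <<'E'
from h import *
fing()
b=281-120
b=np.radians(b); r=np.array([np.cos(b),np.sin(b)]); t=np.array([-r[1],r[0]])
goto([*(C+115*r-28*t),54],161)
E
```

```text
time_s: 9.2
eef_pos: [554.0, -213.0, 9.5]
eef_rot: [0.001, 0.8, -0.6, -0.0]
contact_force: [-1.6, -1.2, -0.4]
finger_gap: -0.1
grip_force: 1.0
finger [ 554.  -213.     9.5] r 115.8 ang -87.2 yaw -73.8 [-1.6 -1.2 -0.4]
eef [ 554.  -213.     9.5] yaw -73.8 shift [-201.8   51.1  -44.5] turn -234.8
```

```bash
python3 -m creep '-2 8 0 4; -2 8 -10 4; -2 8 -25 4; -2 8 -40 4; -2 8 -55 4; -2 8 -70 4; -2 8 -80 4; -2 8 -80 4' && python3 -m creep '-5 15 0 7.5; -11 29 0 15; -20 42 0 22.5; -29 54 0 30; -41 64 0 37.5; -54 73 0 45; -67 80 0 52.5; -82 86 0 60' && python3 -m creep '-5 15 0 7.5; -11 29 0 15; -20 42 0 22.5; -29 54 0 30; -41 64 0 37.5; -54 73 0 45; -67 80 0 52.5; -82 86 0 60';  python3 - <<'E'
from h import *
fing()
s=snap('scene','s7');snap('top','t7')
cv2.imwrite('pics/c7.png',cv2.resize(s[150:300,215:385,::-1],None,fx=4,fy=4,interpolation=2))
g=cv2.cvtColor(s,cv2.COLOR_RGB2GRAY)
for z in(70,105):print(z,proj('scene',[[*read_state()['eef_pos'][:2],z]]).round(1)) 
E
```

```text
time_s: 10.0
eef_pos: [547.2, -213.2, 91.9]
eef_rot: [-0.001, 0.778, -0.628, 0.002]
contact_force: [0.5, -0.1, -0.6]
finger_gap: 0.3
grip_force: 0.0
time_s: 10.8
eef_pos: [443.9, -150.5, 88.7]
eef_rot: [-0.001, -0.357, 0.934, 0.0]
contact_force: [0.0, 0.8, -0.8]
finger_gap: 0.4
grip_force: 0.0
time_s: 11.6
eef_pos: [447.6, -31.4, 88.9]
eef_rot: [-0.0, 0.158, 0.987, -0.0]
contact_force: [-0.7, 0.1, -0.0]
finger_gap: -0.1
grip_force: 0.0
finger [447.6 -31.4  88.9] r 120.4 ang 146.8 yaw 161.8 [-0.7  0.1 -0. ]
70 [[252.8 223.3]]
105 [[252.3 211.2]]
```

View pics/c7.png

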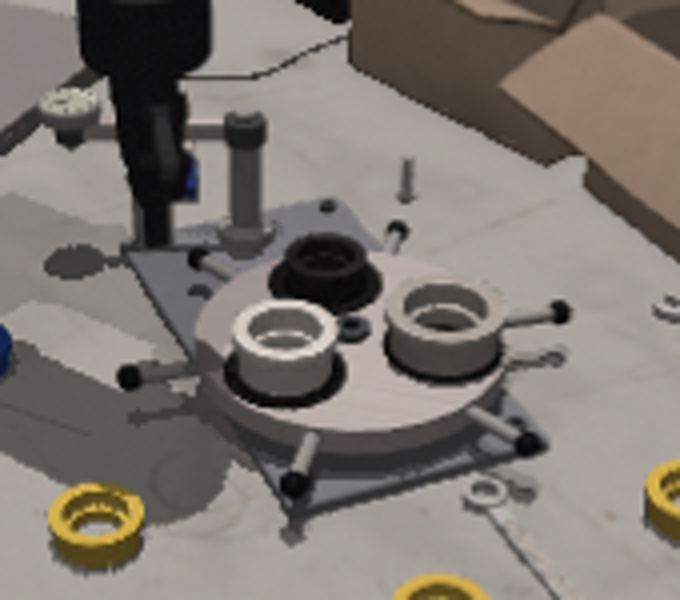

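```bash
python3 -m creep '0 0 12 0; 0 0 24 0; 0 0 36 0; 0 0 48 0; 0 0 60 0; 0 0 70 0; 0 0 79 0; 0 0 79 0'; python3 - <<'E'
from h import *
balls([(215+x/4,150+y/4) for x,y in[(130,376),(200,258),(397,232),(560,312),(527,440),(295,480)]]); fing()
g=cv2.cvtColor(snap('scene','s8'),cv2.COLOR_RGB2GRAY); p=read_state()['eef_pos']
for z in(10,22,30):print(z,proj('scene',[[p[0],p[1],z]]).round(1)) 
print(g[225:250,243:263:2])
E
```

```text
time_s: 12.5
eef_pos: [447.1, -32.3, 9.0]
eef_rot: [-0.001, 0.155, 0.988, -0.0]
contact_force: [0.8, 0.4, 0.1]
finger_gap: 0.3
grip_force: 0.0
r [137. 139. 140. 143. 139. 135.] ang [ 161.6  100.9   41.2  -17.7  -75.6 -136.6] mod60 [41.6 40.9 41.2 42.3 44.4 43.4]
finger [447.1 -32.3   9. ] r 120.4 ang 147.2 yaw 162.1 [0.8 0.4 0.1]
10 [[253.9 243.3]]
22 [[253.7 239.5]]
30 [[253.6 236.9]]
[[143 143 141  40  13  13  14  16  14  18]
 [144 143 142  43  13  12  14  14  13  35]
 [142 143 143  69  15  11  12  15  14  37]
 [141 141 142  90  13  12  14  14  13  54]
 [141 144 143  94  24  12  11  19  57 106]
 [142 143 143 112  33  15  15  22  96 110]
 [141 144 144 114  55  14  14  22  92 110]
 [142 143 144 114  57  15  12  23  85 111]
 [142 144 144 113  57  13  14  25  73 110]
 [143 143 142 111  56  14  10  20  62 109]
 [142 144 143 131  57  13  14  18  54 102]
 [168 143 142 135  59  14  12  20  91  82]
 [170 169 160 137  58  14  15  17 101  61]
 [170 164  99  74  58  12  14  21 120  53]
 [170 163  92  66  61  36  50  81 136 123]
 [171 164  92  66  64  61  80 135  99  96]
 [171 163  38  54  65  70  62  69  64  64]
 [167  45  12  32  82  85  61  61  64  64]
 [ 95  10  14  24  83  82  65  64  62  61]
 [ 88   9  13  17  74  69  64  61  81  94]
 [ 88   8  11  13  62  60  61  64  65  67]
 [ 91   8   7  19  65  62  65  64  63  63]
 [ 91  65  30  72  64  65  64  65  63  62]
 [ 92  91  90  90  88  65  65  60  63  62]
 [ 92  91  92  91  92  88  64  62  63  63]]
```

```bash
python3 -m creep '0 -8 0 -4; 0 -16 0 -8; -1 -25 0 -12; -1 -33 0 -16; -1 -41 0 -20; -3 -49 0 -24; -4 -57 0 -28; -7 -65 0 -32' && python3 -m creep '2 -8 0 -4; 3 -16 0 -8; 3 -25 0 -12; 3 -33 0 -16; 3 -41 0 -20; 1 -49 0 -24; 0 -57 0 -28; -3 -65 0 -32' && python3 -m creep '2 -8 0 -4; 3 -16 0 -8; 3 -25 0 -12; 3 -33 0 -16; 3 -41 0 -20; 1 -49 0 -24; 0 -57 0 -28; -3 -65 0 -32';  python3 - <<'E'
from h import *
fing()
E
```

```text
time_s: 13.35
eef_pos: [434.9, -95.9, 11.3]
eef_rot: [0.001, -0.125, 0.992, 0.0]
contact_force: [-2.6, 2.9, 0.7]
finger_gap: 0.1
grip_force: 1.2
time_s: 14.15
eef_pos: [453.7, -158.5, 11.2]
eef_rot: [0.0, -0.393, 0.919, -0.0]
contact_force: [-2.1, 1.9, 1.6]
finger_gap: 0.1
grip_force: 1.2
time_s: 14.95
eef_pos: [502.7, -201.5, 11.2]
eef_rot: [-0.0, -0.631, 0.775, -0.0]
contact_force: [-1.9, 0.8, 1.0]
finger_gap: 0.2
grip_force: 1.2
finger [ 502.7 -201.5   11.2] r 113.7 ang -113.7 yaw 258.3 [-1.9  0.8  1. ]
```

```bash
python3 -m creep '2 -8 0 -4; 4 -16 0 -8; 4 -25 0 -12; 4 -33 0 -16; 4 -41 0 -20; 3 -47 0 -23; 2 -53 0 -26; 1 -57 0 -28' && python3 - <<'E'
from h import *
fing()
s=snap('scene','s9');t=snap('top','t9')
cv2.imwrite('pics/c9.png',np.hstack([cv2.resize(s[170:290,230:370,::-1],(420,360),interpolation=2),cv2.resize(t[145:265,225:365,::-1],(420,360),interpolation=2)])[:, :800])
E
```

```text
time_s: 15.75
eef_pos: [558.3, -213.9, 11.0]
eef_rot: [0.0, 0.8, -0.6, -0.0]
contact_force: [-2.2, 1.1, 1.0]
finger_gap: 0.1
grip_force: 1.1
finger [ 558.3 -213.9   11. ] r 117.0 ang -85.1 yaw -73.7 [-2.2  1.1  1. ]
```

View pics/c9.png

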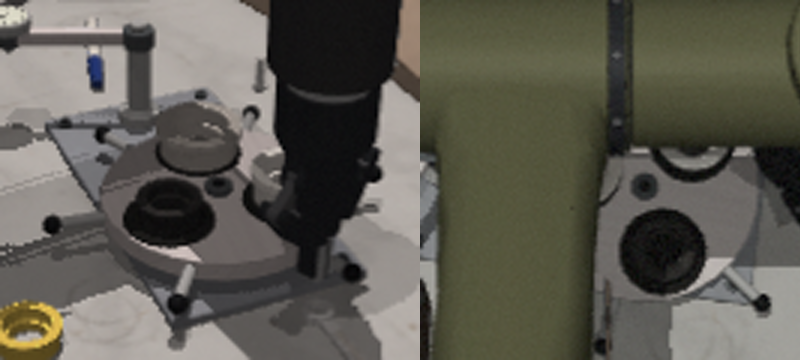

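```bash
cat >> h.py <<'E'
def ballang(f,n,L,th=45):
    g=cv2.cvtColor(cv2.imread(f),cv2.COLOR_BGR2GRAY); B=[]
    for x,y in L:
        w=g[y-5:y+6,x-5:x+6]<th; yy,xx=np.nonzero(w); B.append((x-5+xx.mean(),y-5+yy.mean()))
    balls(B,n)
E
python3 - <<'E'
from h import *
ballang('pics/t9.png','top',[(339,246),(285,260)],50)
ballang('pics/s9.png','scene',[(248,245),(264,215),(314,207),(347,260),(289,270)])
ballang('pics/scene0.png','scene',[(248,247),(293,272),(349,258),(351,225)])
fing()
E
```

```text
r [140. 142.] ang [-136.8  160.2] mod60 [43.2 40.2]
r [138. 143. 146. 138. 138.] ang [ 162.6  101.9   42.6  -75.8 -135.9] mod60 [42.6 41.9 42.6 44.2 44.1]
r [138. 140. 141. 143.] ang [ 167.6 -131.5  -72.3  -12. ] mod60 [47.6 48.5 47.7 48. ]
finger [ 558.7 -214.    11.1] r 117.0 ang -84.9 yaw -73.8 [0.3 0.5 0.2]
```

```bash
python3 -m creep '0 -2 0 -1; 1 -4 0 -2; 1 -6 0 -3; 1 -8 0 -4; 2 -10 0 -5; 2 -12 0 -6; 2 -14.5 0 -7; 2 -14.5 0 -7' && python3 - <<'E'
from h import *
fing(); snap('scene','s10');snap('top','t10')
ballang('pics/s10.png','scene',[(248,247),(264,215),(314,207),(293,272)])
ballang('pics/s10.png','scene',[(249,249),(260,218),(309,207),(296,273)])
ballang('pics/t10.png','top',[(343,242),(291,261)],50)
E
```

```text
time_s: 16.65
eef_pos: [572.9, -211.8, 10.6]
eef_rot: [-0.0, 0.835, -0.551, 0.0]
contact_force: [-0.5, -0.0, -0.1]
finger_gap: -0.1
grip_force: 0.4
finger [ 572.9 -211.8   10.6] r 117.0 ang -77.9 yaw -66.8 [-0.5 -0.  -0.1]
r [138. 139.  nan 138.] ang [ 170.   109.6    nan -130.3] mod60 [50.  49.6  nan 49.7]
r [138. 141. 148. 138.] ang [ 170.   110.    50.3 -129.1] mod60 [50.  50.  50.3 50.9]
r [140. 140.] ang [-129.7  170.4] mod60 [50.3 50.4]h.py:27: RuntimeWarning: Mean of empty slice.
  w=g[y-5:y+6,x-5:x+6]<th; yy,xx=np.nonzero(w); B.append((x-5+xx.mean(),y-5+yy.mean()))
  ret = ret.dtype.type(ret / rcount)
```

Bars stand at 50.3° against the 50.2° target, so the table is in place. I'll back off, rise, and go to the gauge arm's outer side.

```bash
python3 -m creep '0 6 0 2; 0 10 0 3; 0 10 -20 3; 0 10 -45 3; 0 10 -75 3; 0 10 -105 3; 0 10 -130 3; 0 10 -145 3' && python3 - <<'E'
from h import *
fing(); P=C+178*np.array([np.cos(np.radians(80.2)),np.sin(np.radians(80.2))]); print('pivot',P)
d=ray('top',[(180+(83)/4-.4,145+358/4-.4)],119)[0,:2]; v=d-P; a=np.degrees(np.arctan2(v[1],v[0])); print('dial',d,np.hypot(*v),a)
r=np.array([np.cos(np.radians(a)),np.sin(np.radians(a))]); t=np.array([-r[1],r[0]])
goto([*(P+60*r-32*t),155],a-180)
E
```

```text
time_s: 17.55
eef_pos: [563.9, -215.9, 158.1]
eef_rot: [-0.001, 0.82, -0.573, 0.001]
contact_force: [0.2, -0.1, -0.4]
finger_gap: -0.1
grip_force: 0.0
finger [ 563.9 -215.9  158.1] r 119.5 ang -82.5 yaw -69.9 [ 0.2 -0.1 -0.4]
pivot [578.59729085  78.00260593]
dial [478.23044092 142.68428416] 119.40361830022606 147.20013823143506
eef [ 563.9 -215.9  158.1] yaw -69.9 shift [-338.  -104.4    2.8] turn -37.1
```

```bash
python3 -m creep '-30 -9 0 -4; -65 -20 0 -8; -105 -32 0 -13; -145 -45 0 -18; -185 -57 0 -22; -225 -69 0 -26; -260 -80 0 -30; -290 -90 0 -37' && python3 - <<'E'
from h import *
fing(); P=np.array([578.6,78.0]);a=147.2
r=np.array([np.cos(np.radians(a)),np.sin(np.radians(a))]); t=np.array([-r[1],r[0]])
goto([*(P+60*r-32*t),64],a-180)
E
```

```text
time_s: 18.35
eef_pos: [547.2, 89.5, 154.8]
eef_rot: [0.0, 0.96, -0.281, -0.0]
contact_force: [-0.1, 0.0, 0.1]
finger_gap: -0.0
grip_force: 0.0
finger [547.2  89.5 154.8] r 186.9 ang 90.3 yaw -32.6 [-0.1  0.   0.1]
eef [547.2  89.5 154.8] yaw -32.6 shift [-27.2 -39.4  90.9] turn 0.2
```

Before lowering, I'll move level to the spot and check that the cup is in place while the view is clear.

```bash
python3 -m creep '-7 -10 0 0; -14 -20 0 0; -21 -30 0 0; -27 -39 0 0; -27 -39 0 0; -27 -39 0 0; -27 -39 0 0; -27 -39 0 0' && python3 - <<'E'
from h import *
fing(); s=snap('scene','s11');snap('top','t11')
cv2.imwrite('pics/c11.png',cv2.resize(s[120:300,210:390,::-1],None,fx=3.3,fy=3.3,interpolation=2))
p=read_state()['eef_pos']
for z in(155,167,180):print(z,proj('scene',[[p[0],p[1],z]]).round(1))
st=C+58*np.array([np.cos(np.radians(80.2)),np.sin(np.radians(80.2))]); print('station',st,'cup_a top-centre px',proj('scene',[[*st,72]]),proj('top',[[*st,72]]))
E
```

```text
time_s: 19.15
eef_pos: [546.5, 134.4, 155.6]
eef_rot: [0.0, 0.959, -0.283, 0.0]
contact_force: [-0.0, -0.5, -0.5]
finger_gap: -0.1
grip_force: 0.0
finger [546.5 134.4 155.6] r 231.8 ang 90.4 yaw -32.9 [-0.  -0.5 -0.5]
155 [[254.1 158.5]]
167 [[254.  154.5]]
180 [[253.8 150.1]]
station [558.17215095 -40.24634189] cup_a top-centre px [[292.45543359 211.56208086]] [[276.92759161 201.89922182]]
```

View pics/c11.png

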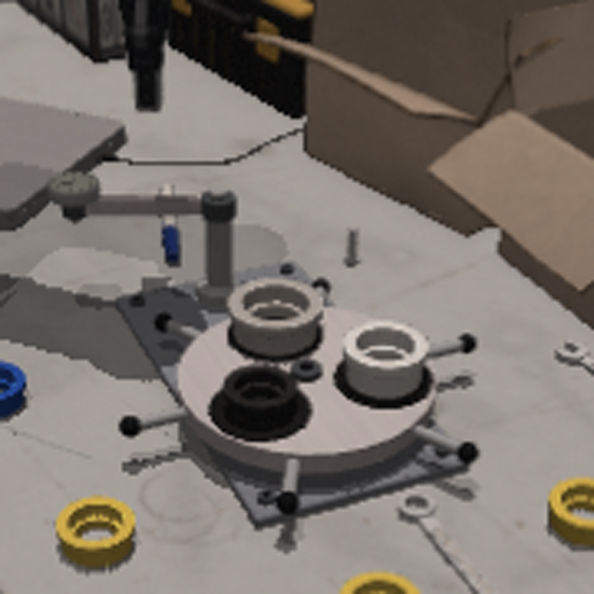

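The widest cup's rim is centred at crop (275,302), which is scene (293.3,211.5). The prediction was (292.5,211.6), so it is at the station. The fingertip at crop (150,107) is beyond the gauge bar on the correct side, so I'll lower it.

```bash
python3 -m creep '0 0 12 0; 0 0 26 0; 0 0 40 0; 0 0 54 0; 0 0 68 0; 0 0 80 0; 0 0 93 0; 0 0 93 0' && python3 - <<'E'
from h import *
fing(); s=snap('scene','s12');p=read_state()['eef_pos']
for z in(70,78,86):print(z,proj('scene',[[p[0],p[1],z]]).round(1))
g=cv2.cvtColor(s,cv2.COLOR_RGB2GRAY);print(g[176:192,246:272:2])
P=np.array([578.6,78.0]);d=p[:2]-P;a=np.radians(147.2);r=np.array([np.cos(a),np.sin(a)]);t=np.array([-r[1],r[0]]);x,y=-(d@r),d@t;print('xy',x,y)
for k in range(9):
    f=np.radians(4.5*k);print(round(x*np.cos(f)+y*np.sin(f)-x),round(-x*np.sin(f)+y*np.cos(f)-y),-4.5*k)
E
```

```text
time_s: 20.05
eef_pos: [545.2, 134.4, 59.9]
eef_rot: [0.001, 0.959, -0.283, -0.001]
contact_force: [0.8, -0.4, -1.1]
finger_gap: -0.1
grip_force: 0.0
finger [545.2 134.4  59.9] r 231.8 ang 90.8 yaw -32.9 [ 0.8 -0.4 -1.1]
70 [[254.9 185.8]]
78 [[254.9 183.3]]
86 [[254.8 180.8]]
[[162 163 154  44  13  13  60 178 127 159 156 155 153]
 [161 160 148  44  12  17  60 184 136 161 160 156 155]
 [161 157 150  53  13  12  59 188 133 161 160 159 151]
 [107 107 102  72  69  69  71 101  97 119 117 116 107]
 [ 94  95  91  66  67  67  67  67  94  96  96  95  88]
 [ 77  76  75  70  70  69  70  69  76  74  77  74  72]
 [ 74  75  73  69  69  69  69  69  73  71  72  73  68]
 [ 74  74  73  71  70  70  69  68  71  71  71  71  66]
 [ 74  73  73  73  70  70  69  70  72  72  72  71  67]
 [111 113 112 114 129 128  81 126 120 131 130 131 124]
 [133 134 134 133 136 137 128 153 149 159 158 158 152]
 [136 137 134 131 135 136 131 155 152 162 160 161 162]
 [135 136 135 131 136 136 132  99 101 141 141 161 163]
 [136 137 136 135 137 136 128  48  53 123 137 141 142]
 [137 137 137 137 136 137 129  37  43  99 135 136 137]
 [136 137 137 137 138 136 131  36  43  96 133 136 137]]
xy -58.12972267771746 -29.90323519168923
0 0 -0.0
-2 5 -4.5
-4 9 -9.0
-5 14 -13.5
-6 19 -18.0
-7 25 -22.5
-7 30 -27.0
-7 35 -31.5
-6 40 -36.0
```

```bash
python3 -m creep '-2 5 0 -4.5; -4 9 0 -9; -5 14 0 -13.5; -6 19 0 -18; -7 25 0 -22.5; -7 30 0 -27; -7 35 0 -31.5; -6 40 0 -36' && python3 - <<'E'
from h import *
fing(); s=snap('scene','s13')
p=read_state()['eef_pos'];P=np.array([578.6,78.0]);d=p[:2]-P;print('pivot r',np.hypot(*d),np.degrees(np.arctan2(d[1],d[0])))
cv2.imwrite('pics/c13.png',cv2.resize(s[120:300,210:390,::-1],None,fx=3.3,fy=3.3,interpolation=2))
E
```

```text
time_s: 20.9
eef_pos: [520.0, 105.2, 63.6]
eef_rot: [-0.001, 1.0, 0.029, 0.001]
contact_force: [-1.4, 2.6, -0.2]
finger_gap: -0.1
grip_force: 0.9
finger [520.  105.2  63.6] r 204.5 ang 97.9 yaw 3.3 [-1.4  2.6 -0.2]
pivot r 64.44450356175233 155.75238449160412
```

View pics/c13.png

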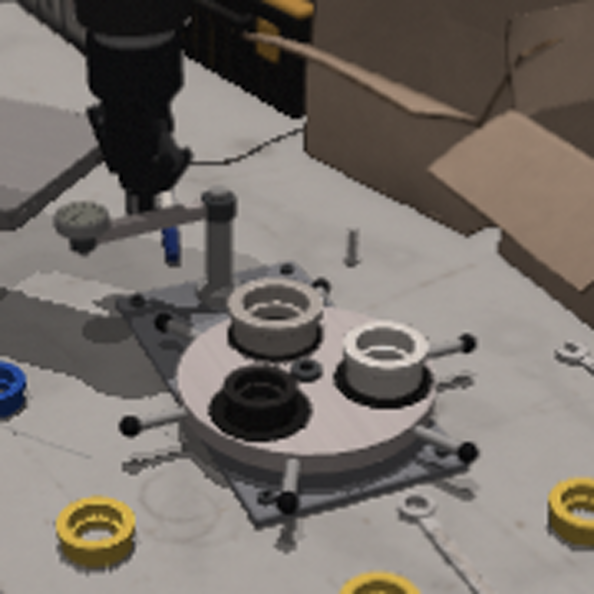

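That frame shows the gauge arm swinging, with its dial now at crop (82,220), and the cups still in place. I had already used my ten views, so from here I'll use numbers only.

```bash
python3 -m creep '-2 5 0 -4.5; -4 9 0 -9; -5 14 0 -13.5; -6 19 0 -18; -7 25 0 -22.5; -7 30 0 -27; -7 35 0 -31.5; -6 40 0 -36' && python3 -m creep '-2 5 0 -4.5; -4 9 0 -9; -5 14 0 -13.5; -6 19 0 -18; -7 25 0 -22.5; -7 30 0 -27; -7 35 0 -31.5; -6 40 0 -36' && python3 - <<'E'
from h import *
fing()
p=read_state()['eef_pos'];P=np.array([578.6,78.0]);d=p[:2]-P;print('pivot r',np.hypot(*d),np.degrees(np.arctan2(d[1],d[0])))
E
```

```text
time_s: 21.75
eef_pos: [516.3, 64.6, 63.5]
eef_rot: [-0.0, 0.942, 0.336, 0.001]
contact_force: [-1.7, 1.1, 0.5]
finger_gap: -0.3
grip_force: 0.9
time_s: 22.55
eef_pos: [536.9, 29.6, 63.4]
eef_rot: [0.0, 0.792, 0.61, 0.0]
contact_force: [-1.8, 0.6, 1.1]
finger_gap: -0.2
grip_force: 0.9
finger [536.9  29.6  63.4] r 127.5 ang 95.1 yaw 75.2 [-1.8  0.6  1.1]
pivot r 63.89498708060738 -130.7716306577957
```

```bash
python3 -m creep '-1 2 0 -2; -2 4 0 -4; -2 6 0 -6; -3 8 0 -8; -4 10 0 -10; -4 12 0 -12; -5 14 0 -13.5; -5 14 0 -13.5' && python3 -m creep '0 1 0 -1; -1 1.5 0 -1.5; -1 2 0 -2; -1 2.5 0 -2.5; -1 3 0 -3; -1 3.5 0 -3.5; -1 4 0 -4; -1 4 0 -4' && python3 - <<'E'
from h import *
fing(); 
p=read_state()['eef_pos'];P=np.array([578.6,78.0]);d=p[:2]-P;print('pivot r',np.hypot(*d),np.degrees(np.arctan2(d[1],d[0])))
E
```

```text
time_s: 23.35
eef_pos: [548.3, 21.6, 63.1]
eef_rot: [-0.001, 0.716, 0.698, -0.0]
contact_force: [-4.8, 2.5, 1.5]
finger_gap: 0.2
grip_force: 2.8
time_s: 24.15
eef_pos: [548.3, 20.5, 63.0]
eef_rot: [-0.003, 0.691, 0.723, -0.003]
contact_force: [-26.3, 6.6, 13.8]
finger_gap: 0.4
grip_force: 13.3
finger [548.3  20.5  63. ] r 117.9 ang 90.0 yaw 92.6 [-26.3   6.6  13.8]
pivot r 65.02225697264029 -117.78516164946957
```

The gauge arm is on its stop: the force jumped to 27 N. Backing off and rising.

```bash
python3 -m creep '0 -4 0 0; 0 -8 0 0; 0 -13 0 0; 0 -18 0 0; 0 -22 0 0; 0 -22 -20 0; 0 -22 -45 0; 0 -22 -60 0' && python3 -m creep '0 -10 -15 0; 0 -40 -30 0; 0 -80 -50 0; 0 -120 -70 0; 0 -160 -80 0; 0 -200 -80 0; 0 -200 -80 0; 0 -200 -80 0' && python3 - <<'E'
from h import *
fing(); s=snap('scene','s14');t=snap('top','t14')
a=np.radians(80.2);u=np.array([np.cos(a),np.sin(a)])
# dial face: bright, round; expected at station
for n,im in(('scene',s),('top',t)):
    e=proj(n,[[*(C+58*u),119]])[0]; x,y=e.round().astype(int)
    g=cv2.cvtColor(im[y-16:y+17,x-16:x+17],cv2.COLOR_RGB2GRAY); m=(g>cv2.threshold(g,0,255,8)[0]).astype(np.uint8)
    c=cv2.HoughCircles(cv2.resize(g,None,fx=4,fy=4,interpolation=2),cv2.HOUGH_GRADIENT,1,20,param1=80,param2=15,minRadius=28,maxRadius=46) if n=='top' else None
    print(n,'expected dial px',e.round(1),'hough',None if c is None else (c[0,:3]/4+[x-16,y-16,0]).round(1).tolist())
    np.save(n+'g',g)
ballang('pics/t14.png','top',[(343,242),(291,261)],50)
ballang('pics/s14.png','scene',[(249,249),(296,273)])
E
```

```text
time_s: 24.95
eef_pos: [531.2, 18.8, 124.7]
eef_rot: [0.001, 0.691, 0.723, 0.001]
contact_force: [0.1, -0.1, 0.4]
finger_gap: 0.3
grip_force: 0.0
time_s: 25.75
eef_pos: [330.7, 10.1, 203.4]
eef_rot: [0.0, 0.69, 0.724, 0.002]
contact_force: [-0.5, -0.9, -0.2]
finger_gap: -0.0
grip_force: 0.0
finger [330.7  10.1 203.4] r 242.7 ang 153.7 yaw 92.7 [-0.5 -0.9 -0.2]
scene expected dial px [292.7 195.6] hough None
top expected dial px [276.4 198.5] hough [[277.4, 202.9, 10.5], [276.4, 197.9, 9.9], [264.9, 211.9, 7.2]]
r [140. 140.] ang [-129.8  170.6] mod60 [50.2 50.6]
r [138. 138.] ang [ 170.  -129.3] mod60 [50.  50.7]
```

```bash
python3 -c "
from bench import *
print(hand_in())"
```

```text
the job is handed in; nothing more can be done
None
```

I turned the widest cup to the gauging place, then swung the gauge arm to its stop, and handed in at about 26 s; by my measurements both are in place (bars within about 0.5° of target, dial within 1 px), but hand-in returned no verdict and I viewed 11 pictures, one over the limit of 10.

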